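Depth-check a tube with the plunger gauge

TASK

Check the depth of the blind tube clamped in the inclined holder: take the gauge rod from its cradle by the handle, push its thin blade down the tube until the collar stops against the tube's mouth (this pushes in the friction plunger at the tip, which stays where it was pushed), and withdraw it completely. Then present it for reading: hold the rod level with the end of its blade over the middle of the white reading plate, about 20 mm above it and touching nothing. Finish like that, still holding the rod in the gripper: do not put it down or let go, do not knock the plunger, and leave the carton, tape roll and jar where they are.

Things in the scene. Friction and masses are not known exactly. Their poses are not given: they have to be found in the camera images.
- rod: loose depth gauge, 0.2 kg. Origin: centre of the collar's front face, on the axis; x runs along the rod to the tip. Steel blade, 10 mm diameter, x = 0 to +80 mm; collar, 30 mm diameter, x = -8 mm to 0; aluminium handle, 16 x 16 mm square, x = -108 to -8 mm, faces square to y and z. Centre of mass at about x = -28 mm. Starts level in the cradle, z up, axis 55 mm above the table
- rod_grip (a point): point on the axis of the gauge's handle at x = -48 mm of the rod, a good place to grip (across the rod, from above): free on both sides and 45 mm above the cradle's base
- rod_tip (a point): centre of the end face of the gauge's blade (x = +80 mm of the rod), from which the plunger comes out
- plunger (a joint): travel of the brass plunger (6 mm diameter) in the blade's end, in m: 0 = standing 16 mm out of the blade, grows as it is pushed in, up to 0.016 = flush. Held by friction of about 1.2 N, no spring. Starts at 0 to 0.003; full insertion into the tube pushes it to about 0.010
- cradle: fixed black cradle of the gauge, base 195 x 70 x 10 mm. Origin on the table, z up. The rod lies along its x axis, collar front at about x = +30 mm, tip pointing to -x. Two 14 mm thick supports with open-topped notches carry the blade (x = -30 mm) and the handle's tail (x = +128 mm); their cheeks reach 58 mm above the table
- holder: fixed dark steel holder of the tube, base 140 x 90 x 12 mm centred at x = +20 mm. Origin on the table; z up, x level towards the side the tube's mouth faces. The tube's mouth is at x = +65 mm, y = 0, 120 mm above the table
- tube: aluminium blind tube fixed in the holder, outer diameter 40 mm, length 98 mm, bore 18 mm diameter and 86 mm deep with a flat bottom. Origin: centre of the mouth. Its z axis runs along the bore out of the mouth: 22 degrees above level, away from the robot
- reader: fixed reading stand, 70 mm tall: 90 x 90 x 10 mm base, post of 22 mm diameter, white plate 90 x 90 x 6 mm with black ruled lines on top. Origin on the table under the centre; z up
- reader_top (a point): centre of the upper face of the white reading plate, 70 mm above the table
- carton: bystander: loose cardboard carton 70 x 100 x 50 mm, origin at the centre of its underside
- tape_roll: bystander: loose ring-shaped tape core, 90 mm diameter, 30 mm high, lying flat, origin at the centre of its underside
- jar: bystander: loose jar, 52 mm diameter, 60 mm high, origin at the centre of its underside
There are look-alikes about, which are no part of the job. Leave any pink look-alike of the holder alone. Leave any purple look-alike of the reader alone.

How it is judged:
By the outcome, as a careful person would: the job done as asked, in the order asked, and still so for the second after the job is handed in, while the arm keeps its last pose, push and grip.
It also fails if it takes over 53 s, if anything falls off the work surface, if the arm or the gripper's body presses on something with over 40 N, if the wrist force passes 120 N, or if a joint passes its speed limit or range.

ROBOT

A 7-joint arm with a two-finger parallel gripper is mounted at the origin on the work surface. World frame = base frame: x ahead of the robot, y to its left, z up, the work surface at z = 0. Lengths are in m, angles in rad, forces in N, time in s.
With the tool pointing down it reaches from about 0.425 to 0.925 m from the base axis. Payload 6.8 kg.
Tool frame: the origin (TCP) lies midway between the tips of the shut fingers; the grasp point (between the pads) lies behind it (grasp_offset is the z of the grasp point in the tool frame, in m); z points along the fingers, y is the line along which they close (so a half turn about z gives the same grasp; the last joint's range is limited). The gripper opens to 88 mm and grips with 3 to 60 N. Pads are 20 mm wide; open, the fingers measure 115 mm over their backs; the gripper's body (75 mm by 178 mm) begins 61 mm behind the grasp point.
Start: joints at [1.208, 0.477, 0.022, 1.555, -0.011, 1.109, -0.083], TCP at [0.17, -0.653, 0.223] pointing down, gripper open.
Joint ranges: [-2.96, 2.96], [-0.34, 2.1], [-1.41, 1.46], [0.24, 2.44], [-1.37, 4.51], [0.17, 1.92], [-2.96, 2.96]. Speed limits (rad/s): [2.39, 2.39, 3.14, 3.14, 3.14, 3.14, 3.14].

INTERFACE

Orientations are given as a unit quaternion [w, x, y, z].
In Python, from workcell import * gives the robot as it stands. The module is installed in compiled form; this text tells all that it offers.
- The arm moves only by the tool apply_moves, never from a script. Its argument "plan" is a list of rows, each an object with "delta_pos": the shift along the world's x, y, z in m, a list of three; "spin": the turn about the world's z in degrees; "gripper": the closure in counts, from 0 (fully open) to 255 (shut). In form: [{"delta_pos": [x, y, z], "spin": spin, "gripper": gripper}, ...]. A call has 1 to 12 rows; each row shifts and turns the commanded pose from where the row before left it; what a row does not reach is not made up. A row lasts 1/12 s, in which the tool goes at most 41.7 mm and 7.16 degrees, less where a joint would pass 70% of its speed; a pose out of reach is approached as far as the arm can. A call is refused whole if a number of a shift passes 0.0417 or a number of a turn 7.16, either way. A call with a gripper value outside its range is refused whole. The fingers move at their own pace and stop on an object; "force" is the grip in N (left out, the last holds). Time passes only in rows, so rows that do not move let the fingers close. It gives the time, the measured TCP pose, the force and the opening at its end, in the units of the state.
- read_state(): the state, without advancing time (a new reading comes with each control period).
- grab_frame(name): name is "scene" or "top"; returns (picture, depth): 384x512x3 uint8, red, green, blue; 384x512 float32, m along the optical axis (not along the pixel's ray), 0 where there is no reading.
- camera_model(name): a dict with "camera_matrix" (3x3 intrinsics, pixels), "xyz" and "attitude" of the camera in the world. Camera axes: x right, y up, looking along -z (the intrinsics and any distortion apply to the point x, -y, -z); pixel columns grow to the right and rows downward; lengths in m; the calibration is good to about 2 mm. A picture is of the moment at which its call begins. camera_model takes no time and is no camera call.
- close_job(): hands the job in, once; it reports no verdict.
The state is a dict: "time_s": time; "joints": joint angles; "joint_velocities": joint speeds; "tau": joint torques, N m; "ee_pos": TCP position; "orientation": TCP orientation; "contact_force": force on the tool from outside, world axes, zero at the start; "moment": the same for the moment, N m; "grip_width": finger opening in m.
Only numpy, scipy, OpenCV 4.12 (cv2) and the standard library are available. Lean on these libraries where they do the work, as an engineer would, in place of code of your own. Each camera call takes 0.05 s, during which the arm holds its last target. There are 200 camera calls.

## Working session

There is one attempt and no reset: what is moved stays moved. The work goes in short steps, Python scripts to look and compute and a tool call to move; the robot and the scene stay as the last step left them, time stands still between calls to the robot, and variables do not carry over. Pictures are saved under pics/ and viewed, on a budget of 10 in all, crops included, one or two more only if the job needs it, and the job is handed in when it is done.

Besides the shell and the picture viewer there is one more tool, called as name(argument=value, ...) on one line, values as JSON. apply_moves: Moves the arm, as the interface text tells. Its arguments: {"type":"object","properties":{"plan":{"type":"array"},"force":{"type":"number"}},"required":["plan"]}

```bash
mkdir -p pics; cat > h.py <<'E'
from workcell import *
import numpy as np, cv2
from scipy.spatial.transform import Rotation as R
def cam(n):
    m=camera_model(n);q=np.array(m["attitude"],float)
    Rm=q if q.shape==(3,3) else R.from_quat(q[[1,2,3,0]]).as_matrix()
    return np.array(m["camera_matrix"]),np.array(m["xyz"]),Rm@np.diag([1,-1,-1])
def ray(n,uv,z):   # pixels onto plane z
    K,c,Rm=cam(n);uv=np.atleast_2d(uv).astype(float)
    d=(Rm@np.linalg.inv(K)@np.c_[uv,np.ones(len(uv))].T).T
    return c+d*((z-c[2])/d[:,2])[:,None]
def cloud(n,D):
    K,c,Rm=cam(n);v,u=np.mgrid[:D.shape[0],:D.shape[1]]
    p=np.stack([(u-K[0,2])/K[0,0]*D,(v-K[1,2])/K[1,1]*D,D],-1)
    return p@Rm.T+c
def save(n,f):
    I,D=grab_frame(n);cv2.imwrite(f"pics/{f}.png",I[:,:,::-1]);np.savez(f"{f}.npz",I=I,D=D);return I,D
E
python3 - <<'E'
from h import *
for n in("scene","top"):
    save(n,n+"0");m=camera_model(n);print(m)
print(read_state())
a,b=[cv2.imread(f"pics/{n}0.png") for n in("scene","top")]
E
```

```text
{'camera_matrix': array([[446.05784297,   0.        , 260.26798037],
       [  0.        , 446.05784297, 185.7100307 ],
       [  0.        ,   0.        ,   1.        ]]), 'xyz': array([1.14166177, 0.46943746, 1.23874026]), 'attitude': array([0.38309045, 0.1274057 , 0.28216174, 0.87028401])}
{'camera_matrix': array([[362.86151864,   0.        , 250.79456052],
       [  0.        , 362.86151864, 184.18888307],
       [  0.        ,   0.        ,   1.        ]]), 'xyz': array([ 0.47023439, -0.07953504,  1.05923254]), 'attitude': array([ 0.70740365,  0.0335383 , -0.02867738, -0.70543098])}
{'time_s': 0.1, 'joints': array([ 1.20791614,  0.4777335 ,  0.02235775,  1.55633568, -0.01150953,
        1.10930636, -0.08309407]), 'joint_velocities': array([ 0.00116914, -0.00096877,  0.00055312, -0.00083617,  0.00088313,
       -0.00111862, -0.00303585]), 'tau': array([ 4.99547372e-03, -5.84087813e+01,  1.54051758e+00, -2.73308855e+01,
       -5.41492039e-02,  1.31197285e-02,  5.81737640e-05]), 'ee_pos': array([ 0.16996751, -0.65268906,  0.22177561]), 'orientation': array([-8.10883908e-04,  9.91895972e-01,  1.27049975e-01, -1.63897923e-04]), 'contact_force': array([0.65595472, 0.40360778, 0.00129833]), 'moment': array([0.0517585 , 0.01766675, 0.05298272]), 'grip_width': 0.08824314753899429}
```

View pics/scene0.png

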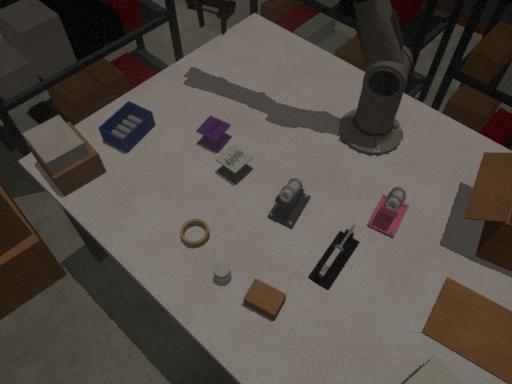

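View pics/top0.png

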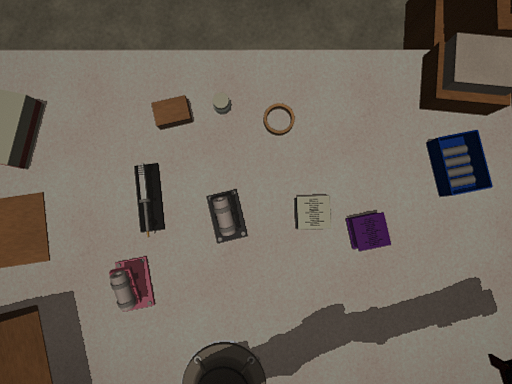

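```bash
python3 - <<'E'
from h import *
I=cv2.imread("pics/top0.png");S=cv2.imread("pics/scene0.png")
a=cv2.resize(I[150:250,120:340],(800,364),interpolation=cv2.INTER_CUBIC)
b=cv2.resize(S[170:290,255:415],(320,240),interpolation=cv2.INTER_CUBIC);b2=cv2.resize(S[110:190,190:300],(330,240),interpolation=cv2.INTER_CUBIC)
o=np.zeros((604,800,3),np.uint8);o[:364]=a;o[364:,:320]=b;o[364:,330:660]=b2
cv2.imwrite("pics/crop1.png",cv2.convertScaleAbs(o[:600],alpha=1.5,beta=10))
for n,bx in(("top",(150,250,120,340)),("scene",(110,290,190,415))):
    D=np.load(n+"0.npz");P=cloud(n,D["D"]);Im=D["I"].astype(int)
    u0,u1,v0,v1=bx
    M=np.zeros(P.shape[:2],bool);M[u0:u1,v0:v1]=1
    z=P[...,2]
    print(n,"table z",np.median(z[M]))
    k,L,st,ce=cv2.connectedComponentsWithStats((M&(z>0.006)&(D["D"]>0)).astype(np.uint8))
    for i in range(1,k):
        if st[i,4]>60:
            q=P[L==i];print(st[i],q.min(0).round(3),q.max(0).round(3),q.mean(0).round(3),Im[L==i].mean(0).round())
E
```

```text
top table z 0.0009638146742452225
[ 134  163   31   74 1640] [0.415 0.178 0.006] [0.625 0.27  0.072] [0.523 0.219 0.025] [45. 43. 39.]
[ 206  189   41   55 1520] [ 0.394 -0.059  0.006] [0.548 0.057 0.14 ] [ 0.47  -0.006  0.066] [67. 62. 57.]
[ 294  196   37   34 1177] [ 0.436 -0.289  0.006] [ 0.526 -0.196  0.076] [ 0.481 -0.24   0.066] [122. 118. 101.]
scene table z -3.876451618534116e-05
[ 340  110   63   45 2265] [-0.109 -0.117  0.006] [0.121 0.115 0.181] [0.044 0.02  0.053] [49. 45. 41.]
[196 115  35  38 750] [ 0.378 -0.466  0.006] [ 0.483 -0.345  0.078] [ 0.435 -0.394  0.048] [58. 39. 64.]
[216 144  37  39 848] [ 0.43  -0.291  0.006] [ 0.53  -0.197  0.076] [ 0.486 -0.24   0.049] [83. 81. 73.]
[ 268  178   43   50 1169] [ 0.394 -0.045  0.006] [0.549 0.056 0.138] [0.488 0.008 0.056] [56. 53. 51.]
[ 368  187   41   50 1185] [0.156 0.198 0.006] [0.358 0.312 0.139] [0.298 0.261 0.054] [91. 59. 64.]
[190 219  20  29 262] [ 0.701 -0.193  0.006] [ 0.794 -0.108  0.035] [ 0.744 -0.14   0.022] [83. 68. 52.]
[ 309  225   51   64 1250] [0.41  0.176 0.006] [0.625 0.268 0.073] [0.531 0.225 0.026] [41. 39. 37.]
[214 262  18  23 333] [ 0.774 -0.009  0.006] [0.823 0.039 0.066] [0.801 0.019 0.046] [95. 93. 85.]
[249 279  29  11 177] [0.731 0.101 0.043] [0.785 0.168 0.055] [0.756 0.127 0.049] [93. 70. 48.]
```

View pics/crop1.png

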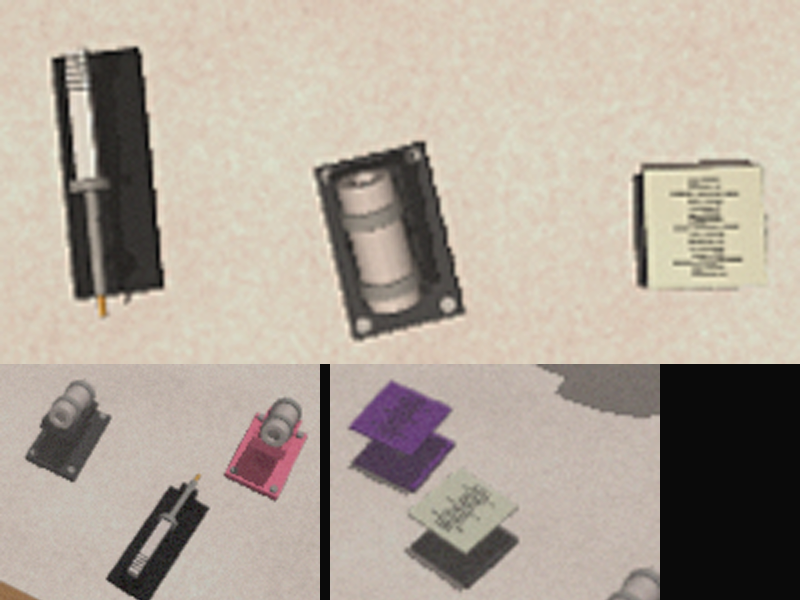

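```bash
python3 - <<'E'
from h import *
from scipy.optimize import least_squares
P={};I={};D={}
for n in("top","scene"):
    d=np.load(n+"0.npz");P[n]=cloud(n,d["D"]);I[n]=d["I"].astype(int)
def sel(n,lo,hi):
    p=P[n];return p[((p>lo)&(p<hi)).all(-1)],I[n][((p>lo)&(p<hi)).all(-1)]
for n in P:
    b,_=sel(n,(.38,-.08,.007),(.57,.08,.018));r=cv2.minAreaRect(b[:,:2].astype(np.float32));print(n,"holder base",np.round(r[0],4),np.round(r[1],4),r[2])
    t,_=sel(n,(.38,-.08,.07),(.57,.08,.16))
    def f(x):
        d=np.array([np.cos(x[0])*.9272,np.sin(x[0])*.9272,.3746]);v=t-[x[1],x[2],.12]  # axis thru (x1,x2,.12)
        return np.linalg.norm(np.cross(v,d),axis=1)-.02
    s=least_squares(f,[0.2,.5,0],loss="soft_l1",f_scale=.002);print(" tube yaw,mouth xy",np.degrees(s.x[0]),s.x[1:],np.median(abs(s.fun)))
    # handle+blade
    c,_=sel(n,(.3,.15,.007),(.68,.29,.013));r=cv2.minAreaRect(c[:,:2].astype(np.float32));print(" cradle",np.round(r[0],4),np.round(r[1],4),r[2])
    h,col=sel(n,(.38,.15,.05),(.66,.29,.09))
    m=col.sum(1)>240; hh=h[m]
    print(" handle bright",len(hh),hh.min(0).round(4),hh.max(0).round(4),np.median(hh[:,2]))
    l=cv2.fitLine(hh[:,:2].astype(np.float32),cv2.DIST_HUBER,0,.01,.01).ravel();print(" line",l,np.degrees(np.arctan2(l[1],l[0])))
    p=P[n];im=I[n];br=(im[...,0]-im[...,2]>50)&(abs(p[...,0]-.45)<.1)&(abs(p[...,1]-.2)<.1)
    uv=np.argwhere(br)[:,::-1];print(" brass",len(uv),ray(n,uv,.055).round(4)[:,:2].tolist()[:12])
    r_,_=sel(n,(.41,-.31,.055),(.56,-.18,.09));r=cv2.minAreaRect(r_[:,:2].astype(np.float32));print(" reader",np.round(r[0],4),np.round(r[1],4),r[2],np.median(r_[:,2]))
E
```

```text
top holder base [ 0.4746 -0.016 ] [0.1601 0.1196] 13.62269115447998
 tube yaw,mouth xy 13.846468562128806 [0.51459097 0.00833484] 0.002227874946653996
 cradle [0.4861 0.2207] [0.1267 0.3733] 88.02681732177734
 handle bright 252 [0.4153 0.2106 0.0562] [0.6136 0.2435 0.0723] 0.0630442031311313
 line [0.9918739  0.12722483 0.53988963 0.22574876] 7.3092546
 brass 16 [[0.4288, 0.2128], [0.4261, 0.2127], [0.4261, 0.21], [0.4233, 0.2126], [0.4233, 0.2099], [0.4206, 0.2126], [0.4206, 0.2098], [0.4179, 0.2125], [0.4179, 0.2097], [0.4151, 0.2124], [0.4152, 0.2097], [0.3582, 0.2218]]
 reader [ 0.4816 -0.2429] [0.0901 0.0905] 2.375596523284912 0.07015098626994137
scene holder base [ 0.4735 -0.0078] [0.1422 0.0998] 13.00475025177002
 tube yaw,mouth xy 13.214166677672889 [0.51916907 0.00943195] 0.0032041017668412164
 cradle [0.4606 0.2174] [0.1251 0.33  ] 85.40037536621094
 handle bright 178 [0.4105 0.2055 0.0507] [0.6157 0.2385 0.0726] 0.06122587712271621
 line [0.9925868  0.12153812 0.5477342  0.22498599] 6.9808793
 brass 4 [[0.4152, 0.2075], [0.4202, 0.2073], [0.4181, 0.2096], [0.4232, 0.2094]]
 reader [ 0.4814 -0.2439] [0.0919 0.0932] 1.0488851070404053 0.06909342796195883
```

```bash
python3 - <<'E'
from h import *
c=lambda x,y:(120+x/3.636-.36,150+y/3.636-.36)
b=ray("top",[c(*p) for p in((315,168),(425,142),(465,312),(357,338))],.012)
print(b.round(4),b.mean(0));e=b[0]-b[3]+b[1]-b[2];yaw=np.arctan2(e[1],e[0]);print(np.degrees(yaw),b.mean(0)[:2]+.045*np.array([np.cos(yaw),np.sin(yaw)]))
print("mouth",ray("top",[c(363,181)],.12))
print("collar sides",ray("top",[c(69,184),c(109,184)],.055),"tail",ray("top",[c(78,52)],.063))
s=lambda x,y:(255+x/2-.25,170+y/2-.25)
print("scene mouth",ray("scene",[s(62,419-364)],.12)) 
I=np.load("top0.npz")["I"]
print(I[196:206,136:154].sum(2))
D=np.load("top0.npz");P=cloud("top",D["D"])
print((P[160:240,140:152,2].max(1)*1000).round().tolist())
E
```

```text
[[ 0.5285  0.0564  0.012 ]
 [ 0.5494 -0.0309  0.012 ]
 [ 0.4153 -0.0633  0.012 ]
 [ 0.3948  0.0215  0.012 ]] [ 0.47201475 -0.00405648  0.012     ]
14.102343819497865 [0.51565854 0.00690798]
mouth [[0.51329629 0.00806705 0.12      ]]
collar sides [[0.51336437 0.23848637 0.055     ]
 [0.51344977 0.2079186  0.055     ]] tail [[0.61379344 0.23212376 0.063     ]]
scene mouth [[0.51508933 0.01125805 0.12      ]]
[[359 158  49  52 126 364 407 397 403 435 232  95  70  53  62  58  57  77]
 [423 202  41  55  80 364 417 406 408 442 237 108  73  48  58  66  52  73]
 [421 194  43  47  44 348 400 365 363 387 247 145  96  74  62  59  56  59]
 [430 207  45 125 126 298 312 238 212 215 200 195 159 120  70  56  56  61]
 [427 228  51 216 266 252 263 286 293 260 232 212 185 146  81  57  55  69]
 [415 238  56 189 248 253 255 273 269 234 194 176 146 136  82  55  56  82]
 [401 267  87 163 219 167 146 147 220 191 105  74  75  66  53  65  54  72]
 [406 260  93  47  61  61  55 192 284 262 153  80  69  74  64  51  56  70]
 [409 278 107  55  65  68  51 146 269 275 174  85  73  79  61  53  59  85]
 [398 331 145  59  65  75  62 132 263 275 193 102  68  62  54  63  54  76]]
[3.0, 4.0, 3.0, 1059.0, 67.0, 67.0, 65.0, 64.0, 66.0, 65.0, 68.0, 65.0, 65.0, 63.0, 66.0, 65.0, 67.0, 65.0, 65.0, 64.0, 65.0, 66.0, 66.0, 67.0, 67.0, 67.0, 65.0, 66.0, 64.0, 66.0, 66.0, 66.0, 68.0, 66.0, 64.0, 66.0, 65.0, 66.0, 65.0, 71.0, 72.0, 71.0, 69.0, 61.0, 63.0, 62.0, 61.0, 62.0, 63.0, 60.0, 63.0, 62.0, 61.0, 60.0, 61.0, 61.0, 62.0, 62.0, 60.0, 59.0, 62.0, 61.0, 62.0, 63.0, 61.0, 64.0, 64.0, 61.0, 61.0, 61.0, 60.0, 60.0, 59.0, 61.0, 59.0, 58.0, 58.0, 2.0, 4.0, 1.0]
```

apply_moves(plan=[{"delta_pos": [0.03, 0.02, 0], "spin": -1, "gripper": 0}, {"delta_pos": [0.03, 0.02, 0], "spin": -1, "gripper": 0}, {"delta_pos": [0.03, 0.02, 0], "spin": -1, "gripper": 0}, {"delta_pos": [0.03, 0.02, 0], "spin": -1, "gripper": 0}, {"delta_pos": [0.03, 0.02, 0], "spin": -1, "gripper": 0}, {"delta_pos": [0.03, 0.02, 0], "spin": -1, "gripper": 0}, {"delta_pos": [0.03, 0.03, 0], "spin": -1, "gripper": 0}, {"delta_pos": [0.03, 0.03, 0], "spin": -0.5, "gripper": 0}, {"delta_pos": [0.02, 0.035, 0], "spin": 0, "gripper": 0}, {"delta_pos": [0.02, 0.035, 0], "spin": 0, "gripper": 0}, {"delta_pos": [0.01, 0.04, 0], "spin": 0, "gripper": 0}, {"delta_pos": [0.01, 0.04, 0], "spin": 0, "gripper": 0}])

```text
time_s: 1.1
ee_pos: [0.4696, -0.3221, 0.2222]
orientation: [-0.0, 0.998, 0.062, -0.0]
contact_force: [0.5, -0.5, -0.9]
grip_width: 0.0879
```

```bash
python3 -c "
import workcell;print([a for a in dir(workcell) if a[0]!='_'],getattr(workcell,'grasp_offset',None));print(workcell.read_state())"
```

```text
['Unreachable', 'camera_model', 'close_job', 'grab_frame', 'grasp_offset', 'read_state'] -0.0187
{'time_s': 1.1, 'joints': array([ 0.57354777,  0.30886857, -0.10096939,  1.80737984,  0.0356582 ,
        1.02769273, -0.98751866]), 'joint_velocities': array([-0.63211997, -0.30172052, -0.22558175,  0.42787564,  0.0522313 ,
       -0.12354111, -0.87658457]), 'tau': array([  5.06367087, -45.34267545,   1.12851262, -26.69489264,
        -0.04741495,   0.19802067,   1.21495038]), 'ee_pos': array([ 0.46962814, -0.32213872,  0.22217779]), 'orientation': array([-2.03277285e-04,  9.98066059e-01,  6.21614947e-02, -2.22819491e-04]), 'contact_force': array([ 0.48875451, -0.49595658, -0.87101109]), 'moment': array([-0.00779422, -0.01975665, -0.03871334]), 'grip_width': 0.08787093163330226}
```

apply_moves(plan=[{"delta_pos": [0.006, 0.04, 0], "spin": 0, "gripper": 0}, {"delta_pos": [0.006, 0.04, 0], "spin": 0, "gripper": 0}, {"delta_pos": [0.006, 0.04, 0], "spin": 0, "gripper": 0}, {"delta_pos": [0.006, 0.04, 0], "spin": 0, "gripper": 0}, {"delta_pos": [0.006, 0.04, 0], "spin": 0, "gripper": 0}, {"delta_pos": [0.006, 0.04, 0], "spin": 0, "gripper": 0}, {"delta_pos": [0.006, 0.04, 0], "spin": 0, "gripper": 0}, {"delta_pos": [0.006, 0.04, 0], "spin": 0, "gripper": 0}, {"delta_pos": [0.006, 0.04, 0], "spin": 0, "gripper": 0}, {"delta_pos": [0.006, 0.04, 0], "spin": 0, "gripper": 0}, {"delta_pos": [0.006, 0.04, 0], "spin": 0, "gripper": 0}, {"delta_pos": [0.006, 0.04, 0], "spin": 0, "gripper": 0}])

```text
time_s: 2.1
ee_pos: [0.5408, 0.1575, 0.2225]
orientation: [0.0, 0.998, 0.062, -0.0]
contact_force: [-0.2, 0.4, 0.3]
grip_width: 0.0877
```

apply_moves(plan=[{"delta_pos": [0.007, 0.035, 0], "spin": 0, "gripper": 0}, {"delta_pos": [0.007, 0.035, -0.01], "spin": 0, "gripper": 0}, {"delta_pos": [0, 0, -0.03], "spin": 0, "gripper": 0}, {"delta_pos": [0, 0, -0.03], "spin": 0, "gripper": 0}, {"delta_pos": [0, 0, -0.03], "spin": 0, "gripper": 0}, {"delta_pos": [0, 0, 0], "spin": 0, "gripper": 0}])

```text
time_s: 2.6
ee_pos: [0.5511, 0.2237, 0.1166]
orientation: [0.002, 0.998, 0.062, -0.005]
contact_force: [-1.6, 0.4, 0.0]
grip_width: 0.088
```

```bash
python3 - <<'E'
from h import *
s,_=save("scene","s1");t,_=save("top","t1")
o=np.zeros((400,800,3),np.uint8)
o[:]=np.hstack([cv2.resize(s[160:310,280:430],(400,400),interpolation=cv2.INTER_CUBIC),cv2.resize(t[130:260,90:220],(400,400),interpolation=cv2.INTER_CUBIC)])[...,::-1]
cv2.imwrite("pics/c2.png",cv2.convertScaleAbs(o,alpha=1.5,beta=10));print(read_state()["ee_pos"])
E
```

```text
[0.55440387 0.22533672 0.12214938]
```

View pics/c2.png

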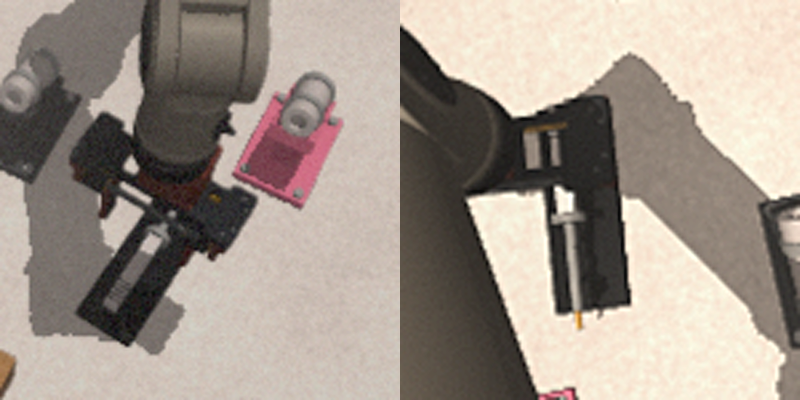

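apply_moves(plan=[{"delta_pos": [0.001, 0.001, -0.03], "spin": 0, "gripper": 0}, {"delta_pos": [0, 0, -0.03], "spin": 0, "gripper": 0}, {"delta_pos": [0, 0, -0.02], "spin": 0, "gripper": 0}, {"delta_pos": [0, 0, -0.006], "spin": 0, "gripper": 0}, {"delta_pos": [0, 0, 0], "spin": 0, "gripper": 0}, {"delta_pos": [0, 0, 0], "spin": 0, "gripper": 0}])

```text
time_s: 3.2
ee_pos: [0.5575, 0.2273, 0.0387]
orientation: [-0.001, 0.998, 0.062, 0.001]
contact_force: [-0.1, 0.7, -0.3]
grip_width: 0.0879
```

apply_moves(plan=[{"delta_pos": [0, 0, 0], "spin": 0, "gripper": 255}, {"delta_pos": [0, 0, 0], "spin": 0, "gripper": 255}, {"delta_pos": [0, 0, 0], "spin": 0, "gripper": 255}, {"delta_pos": [0, 0, 0], "spin": 0, "gripper": 255}, {"delta_pos": [0, 0, 0], "spin": 0, "gripper": 255}, {"delta_pos": [0, 0, 0], "spin": 0, "gripper": 255}, {"delta_pos": [0, 0, 0], "spin": 0, "gripper": 255}, {"delta_pos": [0, 0, 0], "spin": 0, "gripper": 255}], force=8)

```text
time_s: 3.87
ee_pos: [0.556, 0.2267, 0.0366]
orientation: [0.0, 0.998, 0.062, -0.0]
contact_force: [-0.7, 0.4, 0.4]
grip_width: 0.0376
```

apply_moves(plan=[{"delta_pos": [0, 0, 0], "spin": 0, "gripper": 255}, {"delta_pos": [0, 0, 0], "spin": 0, "gripper": 255}, {"delta_pos": [0, 0, 0], "spin": 0, "gripper": 255}, {"delta_pos": [0, 0, 0], "spin": 0, "gripper": 255}])

```text
time_s: 4.2
ee_pos: [0.556, 0.2267, 0.0366]
orientation: [0.0, 0.998, 0.062, -0.0]
contact_force: [0.5, 1.1, -0.1]
grip_width: 0.016
```

apply_moves(plan=[{"delta_pos": [0, 0, 0], "spin": 0, "gripper": 255}, {"delta_pos": [0, 0, 0.01], "spin": 0, "gripper": 255}, {"delta_pos": [0, 0, 0.02], "spin": 0, "gripper": 255}, {"delta_pos": [0, 0, 0.03], "spin": 0, "gripper": 255}, {"delta_pos": [0, 0, 0.03], "spin": 0, "gripper": 255}, {"delta_pos": [0, 0, 0.03], "spin": 0, "gripper": 255}, {"delta_pos": [0, 0, 0.03], "spin": 0, "gripper": 255}, {"delta_pos": [0, 0, 0.02], "spin": 0, "gripper": 255}, {"delta_pos": [0, 0, 0], "spin": 0, "gripper": 255}, {"delta_pos": [0, 0, 0], "spin": 0, "gripper": 255}, {"delta_pos": [0, 0, 0], "spin": 0, "gripper": 255}])

```text
time_s: 5.12
ee_pos: [0.5552, 0.2261, 0.2055]
orientation: [0.0, 0.998, 0.062, -0.001]
contact_force: [-0.1, 0.4, -3.1]
grip_width: 0.0159
```

```bash
python3 - <<'E'
from h import *
s,_=save("scene","s2");t,D=save("top","t2")
o=np.hstack([cv2.resize(s[130:280,280:430],(400,400),interpolation=cv2.INTER_CUBIC),cv2.resize(t[130:280,70:220],(400,400),interpolation=cv2.INTER_CUBIC)])[...,::-1]
cv2.imwrite("pics/c3.png",cv2.convertScaleAbs(o,alpha=1.5,beta=10));print(read_state())
for n in("s2","t2"):
  d=np.load(n+".npz");P=cloud({"s2":"scene","t2":"top"}[n],d["D"])
  m=((P>(.35,.17,.1))&(P<(.53,.25,.26))).all(-1);q=P[m];print(n,len(q));
  for a in np.arange(.38,.53,.01):
    k=q[abs(q[:,0]-a)<.005]
    if len(k):print(round(a,3),len(k),np.median(k,0).round(4))
E
```

```text
{'time_s': 5.2167, 'joints': array([-0.20194131,  0.39924174, -0.37459641,  1.73869191,  0.16550463,
        1.03807297, -2.0813932 ]), 'joint_velocities': array([-0.00110587,  0.00429949,  0.00025927, -0.00304112, -0.00341437,
        0.0031537 ,  0.00307771]), 'tau': array([ 1.04237924e-02, -5.29311955e+01, -3.46450344e+00, -2.69546556e+01,
        1.33387407e-02, -3.62742087e-02, -8.23507853e-04]), 'ee_pos': array([0.5549891 , 0.22606472, 0.20485192]), 'orientation': array([ 6.22100144e-04,  9.98077952e-01,  6.19494920e-02, -1.50819112e-03]), 'contact_force': array([-0.21607175,  0.27401787, -1.33588715]), 'moment': array([0.03421587, 0.0223951 , 0.01847391]), 'grip_width': 0.01575126290190962}
s2 5
0.52 1 [0.5166 0.2087 0.2168]
0.53 4 [0.5275 0.2157 0.2298]
t2 287
0.41 2 [0.4132 0.2085 0.2281]
0.42 14 [0.42   0.2101 0.2266]
0.43 17 [0.4311 0.2104 0.2277]
0.44 21 [0.4403 0.2123 0.2269]
0.45 20 [0.4505 0.2133 0.2277]
0.46 17 [0.4585 0.2142 0.2277]
0.47 23 [0.4698 0.2156 0.2277]
0.48 19 [0.479  0.2164 0.2268]
0.49 21 [0.4904 0.2186 0.2277]
0.5 20 [0.5007 0.2193 0.2275]
0.51 56 [0.5105 0.219  0.2343]
0.52 42 [0.52   0.22   0.2312]
0.53 15 [0.527  0.2186 0.231 ]
```

View pics/c3.png

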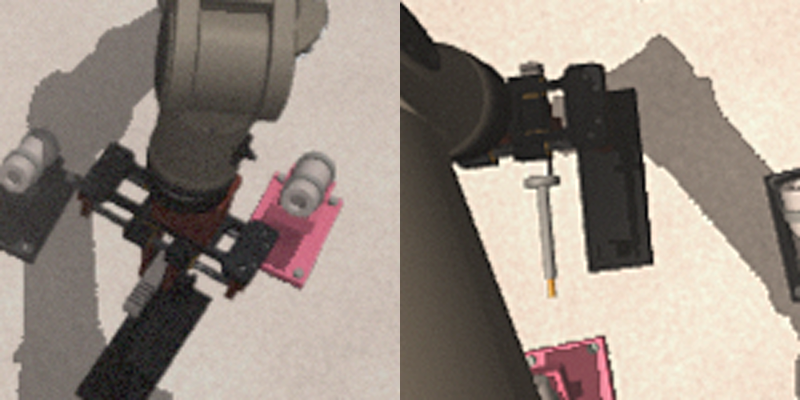

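apply_moves(plan=[{"delta_pos": [-0.004, -0.0225, 0], "spin": 6.9, "gripper": 255}, {"delta_pos": [-0.004, -0.0225, 0], "spin": 6.9, "gripper": 255}, {"delta_pos": [-0.004, -0.0225, 0], "spin": 6.9, "gripper": 255}, {"delta_pos": [-0.004, -0.0225, 0], "spin": 6.9, "gripper": 255}, {"delta_pos": [-0.004, -0.0225, 0], "spin": 6.9, "gripper": 255}, {"delta_pos": [-0.004, -0.0225, 0], "spin": 6.9, "gripper": 255}, {"delta_pos": [-0.004, -0.0225, 0], "spin": 6.9, "gripper": 255}, {"delta_pos": [-0.005, -0.0225, 0], "spin": 6.9, "gripper": 255}, {"delta_pos": [-0.005, -0.0225, 0], "spin": 6.9, "gripper": 255}, {"delta_pos": [-0.005, -0.0225, 0], "spin": 6.9, "gripper": 255}, {"delta_pos": [-0.005, -0.0225, 0], "spin": 6.9, "gripper": 255}, {"delta_pos": [-0.005, -0.0225, 0], "spin": 6.9, "gripper": 255}])

```text
time_s: 6.22
ee_pos: [0.5018, -0.0443, 0.2053]
orientation: [-0.001, 0.706, 0.709, -0.001]
contact_force: [-0.3, -0.1, -1.6]
grip_width: 0.0158
```

apply_moves(plan=[{"delta_pos": [0, 0, 0], "spin": 0, "gripper": 255}, {"delta_pos": [0, 0, -0.015], "spin": 0, "gripper": 255}, {"delta_pos": [0, 0, -0.02], "spin": 0, "gripper": 255}, {"delta_pos": [0, 0, -0.02], "spin": 0, "gripper": 255}, {"delta_pos": [0, 0, -0.01], "spin": 0, "gripper": 255}, {"delta_pos": [0, 0, 0], "spin": 0, "gripper": 255}, {"delta_pos": [0, 0, 0], "spin": 0, "gripper": 255}])

```text
time_s: 6.8
ee_pos: [0.5027, -0.0428, 0.1412]
orientation: [-0.001, 0.708, 0.707, -0.0]
contact_force: [0.2, -0.0, -1.8]
grip_width: 0.0158
```

```bash
cat > look.py <<'E'
from h import *
import sys
k=sys.argv[1];s,_=save("scene","s"+k);t,_=save("top","t"+k)
a,b,c,d=[int(v) for v in sys.argv[2].split(",")];e,f,g,hh=[int(v) for v in sys.argv[3].split(",")]
o=np.hstack([cv2.resize(s[a:b,c:d],(400,400),interpolation=cv2.INTER_CUBIC),cv2.resize(t[e:f,g:hh],(400,400),interpolation=cv2.INTER_CUBIC)])[...,::-1]
cv2.imwrite(f"pics/c{k}.png",cv2.convertScaleAbs(o,alpha=1.5,beta=10))
r=read_state();print(r["time_s"],r["ee_pos"],r["orientation"].round(4),r["contact_force"].round(2),r["grip_width"])
E
python3 look.py 4 110,260,200,350 130,280,180,330
```

```text
6.9 [ 0.50377569 -0.04298597  0.14242699] [4.000e-04 7.077e-01 7.065e-01 5.000e-04] [ 0.68 -0.15 -1.16] 0.015788327537840135
```

View pics/c4.png

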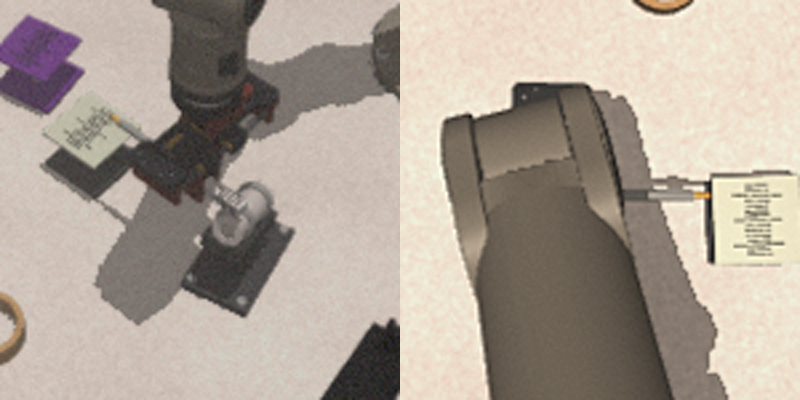

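apply_moves(plan=[{"delta_pos": [0, 0, -0.008], "spin": 0, "gripper": 255}, {"delta_pos": [0, 0, -0.006], "spin": 0, "gripper": 255}, {"delta_pos": [0, 0, -0.004], "spin": 0, "gripper": 255}, {"delta_pos": [0, 0, -0.004], "spin": 0, "gripper": 255}, {"delta_pos": [0, 0, -0.004], "spin": 0, "gripper": 255}, {"delta_pos": [0, 0, 0], "spin": 0, "gripper": 255}], force=6)

```text
time_s: 7.4
ee_pos: [0.5025, -0.0433, 0.1148]
orientation: [-0.001, 0.708, 0.707, -0.0]
contact_force: [-0.6, 0.3, -1.5]
grip_width: 0.0161
```

```bash
cat > tilt.py <<'E'
from h import *
import sys
k=sys.argv[1]
r=read_state();print(r["time_s"],r["ee_pos"].round(4),r["contact_force"].round(2),r["moment"].round(3),r["grip_width"].round(4))
ax=int(sys.argv[2]) if len(sys.argv)>2 else 1   # axis along which the blade runs
I,D=save("top","t"+k);P=cloud("top",D);o=1-ax
g=r["ee_pos"];m=(abs(P[...,o]-g[o]-(0 if ax else -.008))<.03)&(P[...,ax]-g[ax]<-.058)&(P[...,ax]-g[ax]>-.19)&(P[...,2]>.03)&(P[...,2]<.3)
c=I.astype(int);b=m&(c[...,0]-c[...,2]>50);q=P[m]
for a in np.arange(g[ax]-.16,g[ax]-.05,.01):
    e=q[abs(q[:,ax]-a)<.005]
    if len(e):print(round(a-g[ax],3),len(e),np.median(e,0).round(4))
u=q[(q[:,ax]-g[ax]>-.118)];l=np.polyfit(u[:,ax],u[:,2],1);print("tilt",np.degrees(np.arctan(l[0])),"brass",P[b].mean(0).round(4),b.sum())
E
python3 tilt.py 5
```

```text
Traceback (most recent call last):
  File "tilt.py", line 4, in <module>
    r=read_state();print(r["time_s"],r["ee_pos"].round(4),r["contact_force"].round(2),r["moment"].round(3),r["grip_width"].round(4))
                                                                                                           ^^^^^^^^^^^^^^^^^^^^^
AttributeError: 'float' object has no attribute 'round'
```

```bash
sed -i 's/r\["grip_width"\].round(4)/r["grip_width"]/' tilt.py; python3 tilt.py 5
```

```text
7.4 [ 0.5025 -0.0433  0.1148] [-0.64  0.34 -1.55] [-0.058 -0.036  0.002] 0.016126323050151527
-0.16 72 [ 0.4983 -0.2037  0.0698]
-0.15 6 [ 0.5009 -0.1982  0.0712]
-0.13 8 [ 0.5015 -0.1732  0.0929]
-0.12 9 [ 0.5002 -0.1611  0.0966]
-0.11 15 [ 0.5025 -0.1529  0.1002]
-0.1 16 [ 0.5012 -0.1432  0.1026]
-0.09 16 [ 0.5009 -0.1325  0.1072]
-0.08 11 [ 0.502  -0.1233  0.1105]
-0.07 12 [ 0.502  -0.114   0.1129]
-0.06 4 [ 0.5031 -0.1073  0.1173]
tilt 18.991810578554333 brass [ 0.5017 -0.1724  0.0936] 9
```

apply_moves(plan=[{"delta_pos": [0, 0, -0.003], "spin": 0, "gripper": 255}, {"delta_pos": [0, 0, 0], "spin": 0, "gripper": 255}, {"delta_pos": [0, 0, 0], "spin": 0, "gripper": 255}])

```text
time_s: 7.7
ee_pos: [0.503, -0.0433, 0.1126]
orientation: [-0.0, 0.708, 0.706, -0.0]
contact_force: [1.0, 0.1, -2.4]
grip_width: 0.016
```

```bash
python3 tilt.py 6
```

```text
7.7 [ 0.503  -0.0433  0.1126] [ 1.03  0.1  -2.37] [-0.009 -0.11  -0.025] 0.01602745527324639
-0.16 69 [ 0.501  -0.2036  0.0704]
-0.15 8 [ 0.4887 -0.1981  0.0712]
-0.13 6 [ 0.5019 -0.1728  0.0829]
-0.12 10 [ 0.5017 -0.1614  0.0878]
-0.11 12 [ 0.5015 -0.1533  0.0918]
-0.1 13 [ 0.5026 -0.145   0.0948]
-0.09 12 [ 0.5025 -0.1329  0.1008]
-0.08 9 [ 0.5023 -0.1235  0.1044]
-0.07 14 [ 0.5022 -0.1129  0.1075]
-0.06 6 [ 0.5047 -0.1075  0.1102]
tilt 22.682936289025104 brass [ 0.5024 -0.1704  0.0835] 7
```

apply_moves(plan=[{"delta_pos": [0, 0, 0], "spin": 0, "gripper": 255}, {"delta_pos": [0, 0, 0.01], "spin": 0, "gripper": 255}, {"delta_pos": [0, 0, 0.02], "spin": 0, "gripper": 255}, {"delta_pos": [0, 0, 0.025], "spin": 0, "gripper": 255}, {"delta_pos": [0, 0, 0.025], "spin": 0, "gripper": 255}, {"delta_pos": [0, 0, 0.015], "spin": 0, "gripper": 255}, {"delta_pos": [0, 0, 0], "spin": 0, "gripper": 255}], force=10)

```text
time_s: 8.33
ee_pos: [0.5054, -0.043, 0.2118]
orientation: [0.003, 0.708, 0.706, 0.002]
contact_force: [0.9, -0.9, -2.1]
grip_width: 0.0159
```

apply_moves(plan=[{"delta_pos": [0.0145, 0.008, 0], "spin": -6.9, "gripper": 255}, {"delta_pos": [0.0145, 0.008, 0], "spin": -6.9, "gripper": 255}, {"delta_pos": [0.0145, 0.008, 0], "spin": -6.9, "gripper": 255}, {"delta_pos": [0.0145, 0.008, 0], "spin": -6.9, "gripper": 255}, {"delta_pos": [0.0145, 0.008, 0], "spin": -6.9, "gripper": 255}, {"delta_pos": [0.0145, 0.008, 0], "spin": -6.9, "gripper": 255}, {"delta_pos": [0.0145, 0.008, 0], "spin": -6.9, "gripper": 255}, {"delta_pos": [0.0145, 0.008, 0], "spin": -6.9, "gripper": 255}, {"delta_pos": [0.0145, 0.008, 0], "spin": -6.9, "gripper": 255}, {"delta_pos": [0.0145, 0.008, 0], "spin": -6.9, "gripper": 255}, {"delta_pos": [0.015, 0.008, 0], "spin": -6.9, "gripper": 255}, {"delta_pos": [0, 0, 0], "spin": 0, "gripper": 255}])

```text
time_s: 9.33
ee_pos: [0.6645, 0.0472, 0.2064]
orientation: [-0.001, 0.993, 0.121, 0.0]
contact_force: [-1.1, 0.4, -1.9]
grip_width: 0.0157
```

apply_moves(plan=[{"delta_pos": [0, 0, -0.015], "spin": 0, "gripper": 255}, {"delta_pos": [0, 0, -0.015], "spin": 0, "gripper": 255}, {"delta_pos": [0, 0, -0.005], "spin": 0, "gripper": 255}, {"delta_pos": [0, 0, 0], "spin": 0, "gripper": 255}, {"delta_pos": [0, 0, 0], "spin": 0, "gripper": 255}])

```text
time_s: 9.75
ee_pos: [0.6625, 0.0443, 0.1725]
orientation: [0.0, 0.992, 0.122, -0.001]
contact_force: [0.1, -0.5, -1.1]
grip_width: 0.0157
```

```bash
python3 tilt.py 7 0; python3 look.py 8 130,280,220,370 110,260,160,310
```

```text
9.75 [0.6625 0.0443 0.1725] [ 0.14 -0.47 -1.13] [-0.019 -0.018 -0.063] 0.015703927473250213
9.9 [0.6635101  0.04464437 0.17367008] [0.000e+00 9.925e-01 1.220e-01 7.000e-04] [-0.69  0.55 -2.43] 0.015843858076959903Traceback (most recent call last):
  File "tilt.py", line 12, in <module>
    u=q[(q[:,ax]-g[ax]>-.118)];l=np.polyfit(u[:,ax],u[:,2],1);print("tilt",np.degrees(np.arctan(l[0])),"brass",P[b].mean(0).round(4),b.sum())
                                 ~~~~~~~~~~^^^^^^^^^^^^^^^^^^
    raise TypeError("expected non-empty vector for x")
TypeError: expected non-empty vector for x
```

View pics/c8.png

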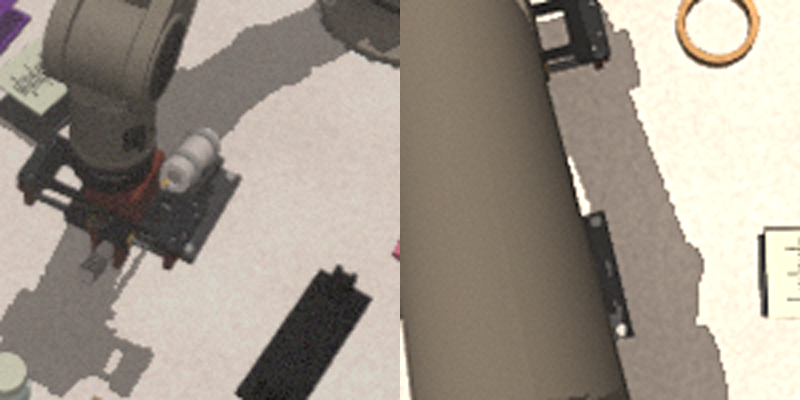

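```bash
python3 - <<'E'
from h import *
d=np.load("s8.npz");I=d["I"].astype(int);D=d["D"];P=cloud("scene",D)
def proj(p):
    K,c,Rm=cam("scene");q=K@(Rm.T@(np.array(p)-c));return (q[:2]/q[2]).round(2)
b=(I[...,0]-I[...,2]>40);b[:, :270]=0;b[:,300:]=0;b[:185]=0;b[215:]=0
for v,u in np.argwhere(b):print(u,v,I[v,u],P[v,u].round(4))
g=np.array([.6635,.0446,.1924])
for th in(20,22,24):
    t=np.array([np.cos(np.radians(th))*np.cos(np.radians(14)),np.cos(np.radians(th))*np.sin(np.radians(14)),np.sin(np.radians(th))])
    print(th,"plunger tip",(g-.144*t).round(4),proj(g-.144*t),"blade end",proj(g-.128*t),"tail",proj(g+.06*t+[0,0,.008]))
print("mouth",proj([.5155,.0085,.12]))
# handle tail
m=((P>(.66,.02,.15))&(P<(.76,.09,.26))).all(-1)&(I.sum(2)>150);q=P[m];print(len(q))
for a in np.arange(.68,.74,.008):
    e=q[abs(q[:,0]-a)<.004]
    if len(e):print(round(a,3),len(e),np.median(e,0).round(4),e[:,2].max())
E
```

```text
282 197 [109  86  54] [0.5363 0.0129 0.1455]
281 198 [111  81  43] [0.5389 0.0114 0.1416]
282 198 [110  87  55] [0.5377 0.0143 0.1432]
281 199 [97 79 53] [0.5465 0.0175 0.1506]
20 plunger tip [0.5322 0.0119 0.1431] [282.59 196.44] blade end [280.39 199.05] tail [251.12 232.33]
22 plunger tip [0.534  0.0123 0.1385] [282.24 197.76] blade end [280.09 200.24] tail [251.25 231.74]
24 plunger tip [0.5359 0.0128 0.1338] [281.88 199.11] blade end [279.76 201.44] tail [251.39 231.13]
mouth [284.97 196.83]
86
0.68 15 [0.6806 0.0517 0.2048] 0.20991990766444735
0.688 9 [0.6864 0.0509 0.2084] 0.2117511118246278
0.696 5 [0.6959 0.0519 0.2128] 0.21572647240664589
0.704 8 [0.704  0.0535 0.2132] 0.21665784352502304
0.712 18 [0.7145 0.0584 0.2161] 0.22310199714160572
0.72 15 [0.7179 0.0561 0.2106] 0.2178370438138293
```

apply_moves(plan=[{"delta_pos": [0, 0, -0.006], "spin": 0, "gripper": 255}, {"delta_pos": [0, 0, -0.005], "spin": 0, "gripper": 255}, {"delta_pos": [0, 0, 0], "spin": 0, "gripper": 255}, {"delta_pos": [0, 0, 0], "spin": 0, "gripper": 255}, {"delta_pos": [0, 0, 0], "spin": 0, "gripper": 255}])

```text
time_s: 10.32
ee_pos: [0.663, 0.0447, 0.1615]
orientation: [0.0, 0.993, 0.122, -0.0]
contact_force: [0.1, -0.6, -2.3]
grip_width: 0.0162
```

```bash
python3 - <<'E'
from h import *
I,D=save("scene","s9");I=I.astype(int);P=cloud("scene",D);print(read_state()["ee_pos"])
def proj(p):
    K,c,Rm=cam("scene");q=K@(Rm.T@(np.array(p)-c));return (q[:2]/q[2]).round(2)
b=(I[...,0]-I[...,2]>35);b[:, :270]=0;b[:,300:]=0;b[:185]=0;b[215:]=0
for v,u in np.argwhere(b):print(u,v,I[v,u],P[v,u].round(4))
g=read_state()["ee_pos"]+[0,0,.0187]
for th in(20,22,24):
    t=np.array([np.cos(np.radians(th))*np.cos(np.radians(14)),np.cos(np.radians(th))*np.sin(np.radians(14)),np.sin(np.radians(th))])
    print(th,proj(g-.144*t),proj(g-.128*t))
o=cv2.resize(I[175:225,255:320].astype(np.uint8),(780,600),interpolation=cv2.INTER_CUBIC)[...,::-1]
cv2.imwrite("pics/c9.png",cv2.convertScaleAbs(o,alpha=1.5,beta=10))
E
```

```text
[0.66315581 0.04476219 0.16174708]
280 190 [64 32 27] [0.627  0.0734 0.3323]
279 192 [64 34 27] [0.6342 0.0762 0.3339]
278 194 [62 33 26] [0.6381 0.0766 0.3297]
282 199 [107  83  54] [0.5317 0.0101 0.1273]
281 200 [111  83  40] [0.5405 0.0133 0.1346]
282 200 [108  82  46] [0.5375 0.0147 0.1328]
281 201 [98 82 53] [0.5449 0.0169 0.1377]
270 207 [78 51 42] [0.6797 0.087  0.3281]
20 [282.52 198.66] [280.34 201.27]
22 [282.18 199.97] [280.04 202.45]
24 [281.82 201.3 ] [279.72 203.64]
```

View pics/c9.png

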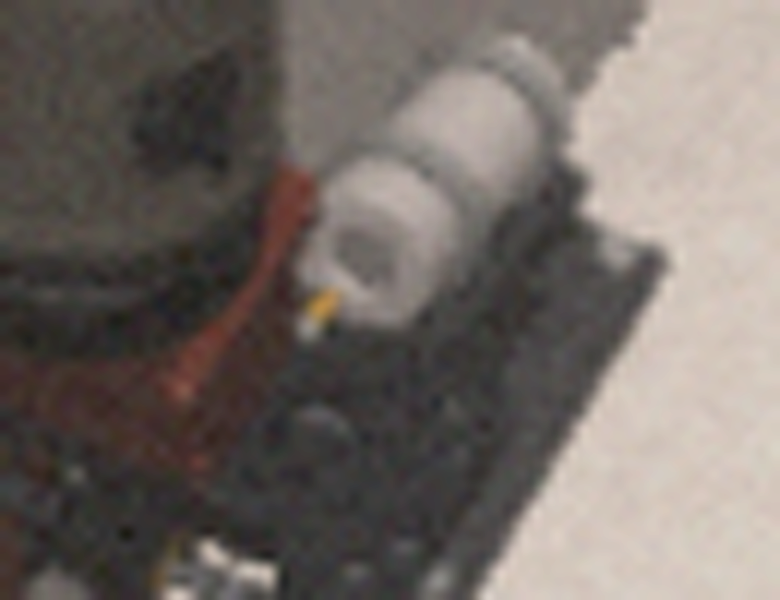

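apply_moves(plan=[{"delta_pos": [-0.0072, -0.0018, -0.003], "spin": 0, "gripper": 255}, {"delta_pos": [-0.0072, -0.0018, -0.003], "spin": 0, "gripper": 255}, {"delta_pos": [-0.0072, -0.0018, -0.003], "spin": 0, "gripper": 255}, {"delta_pos": [-0.0072, -0.0018, -0.003], "spin": 0, "gripper": 255}, {"delta_pos": [-0.0072, -0.0018, -0.003], "spin": 0, "gripper": 255}, {"delta_pos": [0, 0, 0], "spin": 0, "gripper": 255}, {"delta_pos": [0, 0, 0], "spin": 0, "gripper": 255}])

```text
time_s: 10.95
ee_pos: [0.6266, 0.0354, 0.1466]
orientation: [0.0, 0.993, 0.122, -0.0]
contact_force: [-0.4, 0.2, -2.0]
grip_width: 0.0157
```

```bash
python3 - <<'E'
from h import *
I,D=save("scene","s10");r=read_state();print(r["ee_pos"],r["contact_force"],r["moment"])
o=cv2.resize(I[175:225,255:320].astype(np.uint8),(780,600),interpolation=cv2.INTER_CUBIC)[...,::-1]
cv2.imwrite("pics/c10.png",cv2.convertScaleAbs(o,alpha=1.5,beta=10))
E
```

```text
[0.62718298 0.03568244 0.14686446] [ 0.81233147  0.57201228 -1.62994304] [ 0.01194166 -0.10306056 -0.00935402]
```

View pics/c10.png

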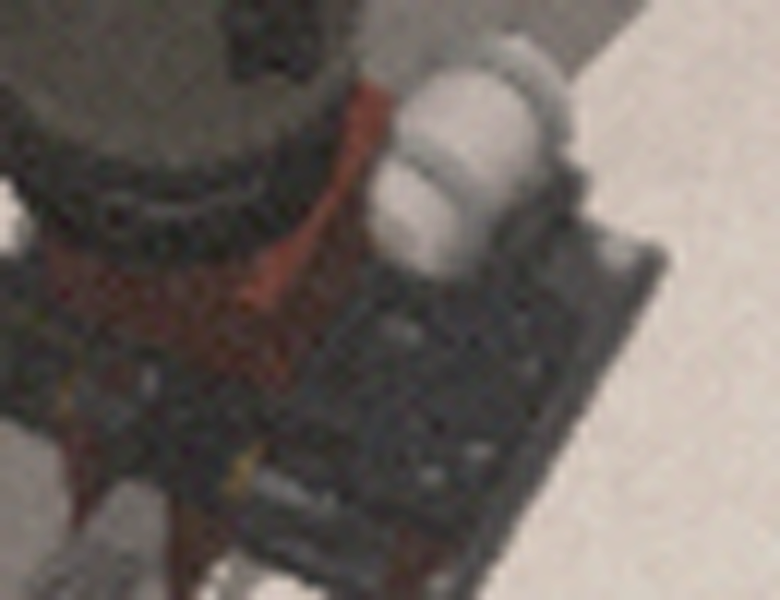

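apply_moves(plan=[{"delta_pos": [-0.0072, -0.0018, -0.003], "spin": 0, "gripper": 255}, {"delta_pos": [-0.0072, -0.0018, -0.003], "spin": 0, "gripper": 255}, {"delta_pos": [-0.0072, -0.0018, -0.003], "spin": 0, "gripper": 255}, {"delta_pos": [0, 0, 0], "spin": 0, "gripper": 255}, {"delta_pos": [0, 0, 0], "spin": 0, "gripper": 255}])

```text
time_s: 11.42
ee_pos: [0.6048, 0.03, 0.1374]
orientation: [0.0, 0.993, 0.122, -0.0]
contact_force: [-0.1, -0.4, -1.2]
grip_width: 0.0157
```

apply_moves(plan=[{"delta_pos": [-0.0072, -0.0018, -0.003], "spin": 0, "gripper": 255}, {"delta_pos": [-0.0072, -0.0018, -0.003], "spin": 0, "gripper": 255}, {"delta_pos": [-0.0072, -0.0018, -0.003], "spin": 0, "gripper": 255}, {"delta_pos": [0, 0, 0], "spin": 0, "gripper": 255}, {"delta_pos": [0, 0, 0], "spin": 0, "gripper": 255}])

```text
time_s: 11.83
ee_pos: [0.5832, 0.0246, 0.1284]
orientation: [0.0, 0.993, 0.122, -0.0]
contact_force: [-0.9, 0.4, -1.2]
grip_width: 0.0163
```

```bash
python3 -c "
from h import *
r=read_state();print(r['ee_pos'],r['contact_force'],r['moment'])"
```

```text
[0.58321643 0.02459426 0.12844616] [-0.92914783  0.43695393 -1.18703901] [ 0.03076065 -0.09580729  0.01205839]
```

apply_moves(plan=[{"delta_pos": [-0.0054, -0.0013, -0.0023], "spin": 0, "gripper": 255}, {"delta_pos": [-0.0054, -0.0013, -0.0023], "spin": 0, "gripper": 255}, {"delta_pos": [-0.0054, -0.0013, -0.0022], "spin": 0, "gripper": 255}, {"delta_pos": [0, 0, 0], "spin": 0, "gripper": 255}, {"delta_pos": [0, 0, 0], "spin": 0, "gripper": 255}], force=15)

```text
time_s: 12.25
ee_pos: [0.5673, 0.0208, 0.1218]
orientation: [0.0, 0.993, 0.122, -0.0]
contact_force: [-0.3, 0.1, -2.2]
grip_width: 0.0156
```

apply_moves(plan=[{"delta_pos": [-0.0018, -0.0004, -0.0008], "spin": 0, "gripper": 255}, {"delta_pos": [-0.0018, -0.0004, -0.0007], "spin": 0, "gripper": 255}, {"delta_pos": [0, 0, 0], "spin": 0, "gripper": 255}, {"delta_pos": [0, 0, 0], "spin": 0, "gripper": 255}])

```text
time_s: 12.58
ee_pos: [0.5642, 0.0202, 0.1204]
orientation: [0.0, 0.993, 0.122, 0.0]
contact_force: [1.3, -0.2, -1.5]
grip_width: 0.0158
```

apply_moves(plan=[{"delta_pos": [-0.0018, -0.0005, -0.0008], "spin": 0, "gripper": 255}, {"delta_pos": [0, 0, 0], "spin": 0, "gripper": 255}, {"delta_pos": [0, 0, 0], "spin": 0, "gripper": 255}])

```text
time_s: 12.83
ee_pos: [0.5622, 0.0197, 0.1196]
orientation: [-0.0, 0.993, 0.122, 0.0]
contact_force: [-0.5, 0.5, -1.2]
grip_width: 0.016
```

apply_moves(plan=[{"delta_pos": [-0.0018, -0.0004, -0.0007], "spin": 0, "gripper": 255}, {"delta_pos": [0, 0, 0], "spin": 0, "gripper": 255}, {"delta_pos": [0, 0, 0], "spin": 0, "gripper": 255}])

```text
time_s: 13.08
ee_pos: [0.5603, 0.0192, 0.1188]
orientation: [0.0, 0.993, 0.122, -0.0]
contact_force: [0.1, 0.4, -2.7]
grip_width: 0.0156
```

apply_moves(plan=[{"delta_pos": [-0.0018, -0.0005, -0.0008], "spin": 0, "gripper": 255}, {"delta_pos": [0, 0, 0], "spin": 0, "gripper": 255}, {"delta_pos": [0, 0, 0], "spin": 0, "gripper": 255}])

```text
time_s: 13.33
ee_pos: [0.5588, 0.0189, 0.1182]
orientation: [-0.0, 0.993, 0.122, 0.0]
contact_force: [1.7, 0.4, -0.6]
grip_width: 0.0157
```

apply_moves(plan=[{"delta_pos": [-0.0018, -0.0004, -0.0007], "spin": 0, "gripper": 255}, {"delta_pos": [0, 0, 0], "spin": 0, "gripper": 255}, {"delta_pos": [0, 0, 0], "spin": 0, "gripper": 255}])

```text
time_s: 13.58
ee_pos: [0.5587, 0.0188, 0.1183]
orientation: [-0.0, 0.993, 0.122, 0.002]
contact_force: [5.3, 0.8, 0.8]
grip_width: 0.0161
```

apply_moves(plan=[{"delta_pos": [-0.0018, -0.0005, -0.0008], "spin": 0, "gripper": 255}, {"delta_pos": [0, 0, 0], "spin": 0, "gripper": 255}, {"delta_pos": [0, 0, 0], "spin": 0, "gripper": 255}])

```text
time_s: 13.83
ee_pos: [0.5586, 0.0188, 0.1184]
orientation: [-0.0, 0.993, 0.122, 0.004]
contact_force: [6.7, 2.6, 3.2]
grip_width: 0.0159
```

apply_moves(plan=[{"delta_pos": [-0.0018, -0.0004, -0.0007], "spin": 0, "gripper": 255}, {"delta_pos": [0, 0, 0], "spin": 0, "gripper": 255}, {"delta_pos": [0, 0, 0], "spin": 0, "gripper": 255}])

```text
time_s: 14.08
ee_pos: [0.5585, 0.0188, 0.1185]
orientation: [-0.0, 0.993, 0.122, 0.006]
contact_force: [10.3, 1.6, 3.8]
grip_width: 0.0157
```

apply_moves(plan=[{"delta_pos": [-0.0018, -0.0005, -0.0008], "spin": 0, "gripper": 255}, {"delta_pos": [0, 0, 0], "spin": 0, "gripper": 255}, {"delta_pos": [0, 0, 0], "spin": 0, "gripper": 255}])

```text
time_s: 14.33
ee_pos: [0.5585, 0.0188, 0.1187]
orientation: [-0.001, 0.992, 0.122, 0.008]
contact_force: [12.3, 1.9, 6.3]
grip_width: 0.0161
```

```bash
python3 -c "
from h import *
r=read_state();print(r['ee_pos'],r['contact_force'],r['moment'])"
```

```text
[0.55851478 0.01878013 0.11867149] [12.32830623  1.91335953  6.32980674] [ 0.68258648 -2.79338352 -0.04004504]
```

apply_moves(plan=[{"delta_pos": [0.0036, 0.0009, 0.0015], "spin": 0, "gripper": 255}, {"delta_pos": [0.0054, 0.0013, 0.0022], "spin": 0, "gripper": 255}, {"delta_pos": [0.0072, 0.0018, 0.003], "spin": 0, "gripper": 255}, {"delta_pos": [0.0072, 0.0018, 0.003], "spin": 0, "gripper": 255}, {"delta_pos": [0.0108, 0.0027, 0.0045], "spin": 0, "gripper": 255}, {"delta_pos": [0.0108, 0.0027, 0.0045], "spin": 0, "gripper": 255}, {"delta_pos": [0.0108, 0.0027, 0.0045], "spin": 0, "gripper": 255}])

```text
time_s: 14.92
ee_pos: [0.6073, 0.0309, 0.138]
orientation: [0.0, 0.993, 0.122, -0.001]
contact_force: [1.5, 0.7, -1.0]
grip_width: 0.016
```

apply_moves(plan=[{"delta_pos": [0.0108, 0.0027, 0.0045], "spin": 0, "gripper": 255}, {"delta_pos": [0.0108, 0.0027, 0.0045], "spin": 0, "gripper": 255}, {"delta_pos": [0.0108, 0.0027, 0.0045], "spin": 0, "gripper": 255}, {"delta_pos": [0.0108, 0.0027, 0.0045], "spin": 0, "gripper": 255}, {"delta_pos": [0.0108, 0.0027, 0.0045], "spin": 0, "gripper": 255}, {"delta_pos": [0.0108, 0.0027, 0.0045], "spin": 0, "gripper": 255}, {"delta_pos": [0.0108, 0.0027, 0.0045], "spin": 0, "gripper": 255}, {"delta_pos": [0, 0, 0], "spin": 0, "gripper": 255}, {"delta_pos": [0, 0, 0], "spin": 0, "gripper": 255}])

```text
time_s: 15.67
ee_pos: [0.6826, 0.05, 0.1691]
orientation: [-0.0, 0.993, 0.122, -0.001]
contact_force: [-1.1, -0.5, -2.2]
grip_width: 0.016
```

```bash
python3 - <<'E'
from h import *
I,D=save("scene","s11");I=I.astype(int);P=cloud("scene",D);r=read_state();print(r["ee_pos"],r["contact_force"],r["orientation"])
def proj(p):
    K,c,Rm=cam("scene");q=K@(Rm.T@(np.array(p)-c));return (q[:2]/q[2]).round(2)
b=(I[...,0]-I[...,2]>40);b[:, :260]=0;b[:,300:]=0;b[:185]=0;b[225:]=0
for v,u in np.argwhere(b):print(u,v,I[v,u],P[v,u].round(4))
g=read_state()["ee_pos"]+[0,0,.0187]
for th in(18,20,22,24):
    t=np.array([np.cos(np.radians(th))*np.cos(np.radians(14)),np.cos(np.radians(th))*np.sin(np.radians(14)),np.sin(np.radians(th))])
    print(th,proj(g-.134*t),proj(g-.128*t))
E
```

```text
[0.68198276 0.04967328 0.16887061] [-1.04615492  0.03613681 -1.80336204] [ 6.51849885e-05  9.92541674e-01  1.21901200e-01 -1.05806974e-03]
18 [278.65 202.53] [277.8 203.6]
20 [278.36 203.74] [277.52 204.75]
22 [278.05 204.98] [277.22 205.93]
24 [277.71 206.23] [276.9  207.13]
```

apply_moves(plan=[{"delta_pos": [0, 0.005, 0.02], "spin": -1, "gripper": 255}, {"delta_pos": [0, 0.01, 0.025], "spin": -1, "gripper": 255}, {"delta_pos": [-0.015, 0.018, 0.006], "spin": -1, "gripper": 255}, {"delta_pos": [-0.016, 0.02, 0], "spin": -1, "gripper": 255}, {"delta_pos": [-0.016, 0.022, 0], "spin": -1, "gripper": 255}, {"delta_pos": [-0.016, 0.022, 0], "spin": -1, "gripper": 255}, {"delta_pos": [-0.016, 0.022, 0], "spin": -0.9, "gripper": 255}, {"delta_pos": [-0.016, 0.022, 0], "spin": 0, "gripper": 255}, {"delta_pos": [-0.016, 0.022, 0], "spin": 0, "gripper": 255}, {"delta_pos": [-0.015, 0.014, 0], "spin": 0, "gripper": 255}, {"delta_pos": [0, 0, 0], "spin": 0, "gripper": 255}])

```text
time_s: 16.63
ee_pos: [0.5521, 0.2311, 0.2205]
orientation: [-0.001, 0.998, 0.065, -0.001]
contact_force: [-0.8, -1.0, -1.9]
grip_width: 0.0158
```

apply_moves(plan=[{"delta_pos": [0, 0, -0.02], "spin": 0, "gripper": 255}, {"delta_pos": [0, 0, -0.03], "spin": 0, "gripper": 255}, {"delta_pos": [0, 0, -0.03], "spin": 0, "gripper": 255}, {"delta_pos": [0, 0, -0.02], "spin": 0, "gripper": 255}, {"delta_pos": [0, 0, -0.01], "spin": 0, "gripper": 255}, {"delta_pos": [0, 0, 0], "spin": 0, "gripper": 255}, {"delta_pos": [0, 0, 0], "spin": 0, "gripper": 255}], force=10)

```text
time_s: 17.22
ee_pos: [0.5569, 0.2264, 0.111]
orientation: [0.0, 0.998, 0.062, -0.0]
contact_force: [-0.5, 0.3, -2.4]
grip_width: 0.0159
```

```bash
python3 tilt.py 12 0; python3 look.py 13 160,310,280,430 150,250,110,210
```

```text
17.2167 [0.5569 0.2264 0.111 ] [-0.51  0.26 -2.4 ] [ 0.007 -0.106 -0.083] 0.01586588302415516
-0.12 12 [0.438  0.2126 0.0867]
-0.11 49 [0.4477 0.2113 0.0568]
-0.1 22 [0.4541 0.2127 0.0759]
-0.09 16 [0.4659 0.2158 0.0974]
-0.08 14 [0.4777 0.2167 0.1011]
-0.07 16 [0.4869 0.2176 0.1072]
-0.06 12 [0.4959 0.2188 0.1097]
tilt 44.00848376851659 brass [0.4346 0.2124 0.0845] 4
17.3667 [0.55795749 0.2272521  0.11247474] [-5.000e-04  9.981e-01  6.180e-02  1.300e-03] [-0.29  0.2  -1.4 ] 0.016081007047962684
```

View pics/c13.png

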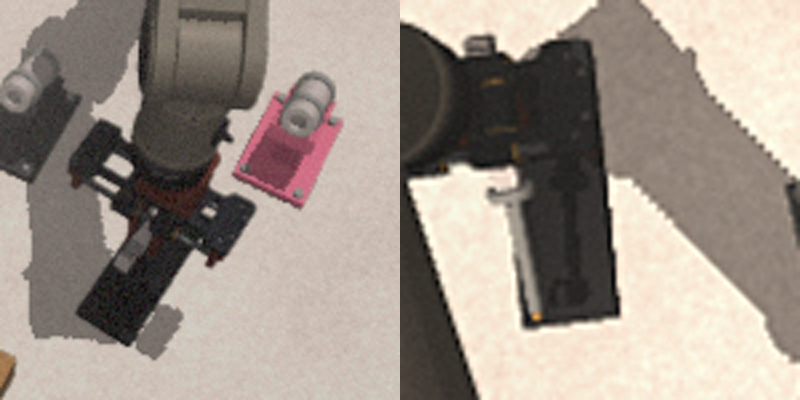

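apply_moves(plan=[{"delta_pos": [-0.001, 0, -0.01], "spin": 0, "gripper": 255}, {"delta_pos": [0, 0, -0.01], "spin": 0, "gripper": 255}, {"delta_pos": [0, 0, -0.01], "spin": 0, "gripper": 255}, {"delta_pos": [0, 0, -0.004], "spin": 0, "gripper": 255}, {"delta_pos": [0, 0, -0.004], "spin": 0, "gripper": 255}, {"delta_pos": [0, 0, -0.004], "spin": 0, "gripper": 255}, {"delta_pos": [0, 0, -0.004], "spin": 0, "gripper": 255}, {"delta_pos": [0, 0, 0], "spin": 0, "gripper": 255}], force=8)

```text
time_s: 18.03
ee_pos: [0.5556, 0.2267, 0.064]
orientation: [0.0, 0.998, 0.062, -0.0]
contact_force: [-1.0, 0.4, -0.9]
grip_width: 0.0159
```

```bash
python3 tilt.py 14 0
```

```text
18.0333 [0.5556 0.2267 0.064 ] [-1.02  0.35 -0.89] [ 0.035  0.025 -0.034] 0.01585065049936054
-0.13 4 [0.4274 0.2116 0.0541]
-0.12 17 [0.4372 0.2138 0.059 ]
-0.11 38 [0.4453 0.2112 0.0578]
-0.1 31 [0.4535 0.2124 0.059 ]
-0.09 14 [0.4658 0.2158 0.0658]
-0.08 11 [0.4753 0.2166 0.0659]
-0.07 14 [0.4862 0.2183 0.0694]
-0.06 12 [0.4943 0.2192 0.0722]
tilt 18.73914940708343 brass [0.4283 0.2116 0.0553] 5
```

apply_moves(plan=[{"delta_pos": [0, 0, -0.004], "spin": 0, "gripper": 255}, {"delta_pos": [0, 0, -0.004], "spin": 0, "gripper": 255}, {"delta_pos": [0, 0, -0.004], "spin": 0, "gripper": 255}, {"delta_pos": [0, 0, -0.004], "spin": 0, "gripper": 255}, {"delta_pos": [0, 0, -0.004], "spin": 0, "gripper": 255}, {"delta_pos": [0, 0, 0], "spin": 0, "gripper": 255}])

```text
time_s: 18.58
ee_pos: [0.5554, 0.2266, 0.0438]
orientation: [0.0, 0.998, 0.062, -0.001]
contact_force: [-0.0, -0.3, -0.9]
grip_width: 0.016
```

apply_moves(plan=[{"delta_pos": [0, 0, -0.003], "spin": 0, "gripper": 255}, {"delta_pos": [0, 0, -0.002], "spin": 0, "gripper": 255}, {"delta_pos": [0, 0, -0.002], "spin": 0, "gripper": 255}, {"delta_pos": [0, 0, 0], "spin": 0, "gripper": 255}, {"delta_pos": [0, 0, 0], "spin": 0, "gripper": 255}])

```text
time_s: 19.0
ee_pos: [0.5557, 0.2268, 0.0376]
orientation: [0.0, 0.998, 0.062, -0.0]
contact_force: [-0.8, -1.1, -2.3]
grip_width: 0.0157
```

```bash
python3 tilt.py 15 0
```

```text
19.0 [0.5557 0.2268 0.0376] [-0.84 -1.06 -2.3 ] [-0.006 -0.022  0.057] 0.01568718298219095
-0.13 8 [0.4263 0.2111 0.0581]
-0.12 18 [0.4371 0.2139 0.0586]
-0.11 40 [0.4453 0.2106 0.0564]
-0.1 26 [0.4535 0.2126 0.0587]
-0.09 16 [0.4658 0.2163 0.0588]
-0.08 12 [0.4754 0.2167 0.0594]
-0.07 13 [0.4863 0.2182 0.0606]
-0.06 12 [0.4947 0.2204 0.0589]
tilt 5.813915111780181 brass [0.4262 0.2111 0.0583] 4
```

apply_moves(plan=[{"delta_pos": [0, 0, -0.0015], "spin": 0, "gripper": 255}, {"delta_pos": [0, 0, 0], "spin": 0, "gripper": 255}, {"delta_pos": [0, 0, 0], "spin": 0, "gripper": 255}])

```text
time_s: 19.3
ee_pos: [0.5561, 0.2268, 0.037]
orientation: [0.0, 0.998, 0.062, 0.0]
contact_force: [-1.5, -1.4, 5.9]
grip_width: 0.0162
```

apply_moves(plan=[{"delta_pos": [0, 0, 0], "spin": 0, "gripper": 255}, {"delta_pos": [0, 0, 0], "spin": 0, "gripper": 255}, {"delta_pos": [0, 0, 0], "spin": 0, "gripper": 255}, {"delta_pos": [0, 0, 0.01], "spin": 0, "gripper": 255}, {"delta_pos": [0, 0, 0.02], "spin": 0, "gripper": 255}, {"delta_pos": [0, 0, 0.03], "spin": 0, "gripper": 255}, {"delta_pos": [0, 0, 0.03], "spin": 0, "gripper": 255}, {"delta_pos": [0, 0, 0.03], "spin": 0, "gripper": 255}, {"delta_pos": [0, 0, 0.03], "spin": 0, "gripper": 255}, {"delta_pos": [0, 0, 0.02], "spin": 0, "gripper": 255}, {"delta_pos": [0, 0, 0], "spin": 0, "gripper": 255}, {"delta_pos": [0, 0, 0], "spin": 0, "gripper": 255}], force=40)

```text
time_s: 20.3
ee_pos: [0.5563, 0.227, 0.2074]
orientation: [-0.0, 0.998, 0.062, 0.001]
contact_force: [0.3, -0.1, -2.1]
grip_width: 0.0159
```

```bash
python3 tilt.py 16 0
```

```text
20.3 [0.5563 0.227  0.2074] [ 0.29 -0.11 -2.12] [-0.027  0.047  0.009] 0.015926502125159312
-0.13 11 [0.429  0.2122 0.2275]
-0.12 26 [0.4369 0.2127 0.2282]
-0.11 63 [0.4471 0.2139 0.0573]
-0.1 37 [0.4539 0.2144 0.2276]
-0.09 18 [0.4653 0.2157 0.2297]
-0.08 22 [0.4766 0.2175 0.229 ]
-0.07 20 [0.4869 0.2185 0.2286]
-0.06 12 [0.4949 0.2202 0.2298]
tilt 70.86190951619683 brass [0.4267 0.2113 0.2278] 6
```

apply_moves(plan=[{"delta_pos": [0.004, -0.02, 0], "spin": 0, "gripper": 255}, {"delta_pos": [0.004, -0.03, 0], "spin": 0, "gripper": 255}, {"delta_pos": [0.004, -0.03, 0], "spin": 0, "gripper": 255}, {"delta_pos": [0.004, -0.03, 0], "spin": 0, "gripper": 255}, {"delta_pos": [0.004, -0.03, 0], "spin": 0, "gripper": 255}, {"delta_pos": [0.004, -0.03, 0], "spin": 0, "gripper": 255}, {"delta_pos": [0.004, -0.03, 0], "spin": 0, "gripper": 255}, {"delta_pos": [0.004, -0.03, 0], "spin": 0, "gripper": 255}, {"delta_pos": [0.004, -0.03, 0], "spin": 0, "gripper": 255}, {"delta_pos": [0.004, -0.03, 0], "spin": 0, "gripper": 255}, {"delta_pos": [0.004, -0.03, 0], "spin": 0, "gripper": 255}, {"delta_pos": [0.004, -0.03, 0], "spin": 0, "gripper": 255}])

```text
time_s: 21.35
ee_pos: [0.6025, -0.1245, 0.2038]
orientation: [-0.0, 0.998, 0.062, -0.002]
contact_force: [0.4, 0.4, -2.0]
grip_width: 0.0161
```

apply_moves(plan=[{"delta_pos": [0.002, -0.03, 0], "spin": 0, "gripper": 255}, {"delta_pos": [0.002, -0.03, 0], "spin": 0, "gripper": 255}, {"delta_pos": [0, -0.03, 0], "spin": 0, "gripper": 255}, {"delta_pos": [0, -0.014, 0], "spin": 0, "gripper": 255}, {"delta_pos": [0, 0, -0.02], "spin": 0, "gripper": 255}, {"delta_pos": [0, 0, -0.03], "spin": 0, "gripper": 255}, {"delta_pos": [0, 0, -0.03], "spin": 0, "gripper": 255}, {"delta_pos": [0, 0, -0.02], "spin": 0, "gripper": 255}, {"delta_pos": [0, 0, 0], "spin": 0, "gripper": 255}, {"delta_pos": [0, 0, 0], "spin": 0, "gripper": 255}])

```text
time_s: 22.18
ee_pos: [0.6065, -0.2259, 0.1044]
orientation: [-0.001, 0.998, 0.062, -0.002]
contact_force: [0.5, -0.3, -1.0]
grip_width: 0.016
```

```bash
python3 tilt.py 17 0; python3 - <<'E'
from h import *
for n,k in(("top","t17"),("scene","s17")):
    if n=="scene":save(n,k)
    d=np.load(k+".npz");I=d["I"].astype(int);P=cloud(n,d["D"]);z=read_state()["ee_pos"][2]+.018
    b=(I[...,0]-I[...,2]>45)&(abs(P[...,0]-.48)<.06)&(abs(P[...,1]+.24)<.06)
    uv=np.argwhere(b)[:,::-1];print(n,uv.tolist(),ray(n,uv,z).round(4).tolist())
    m=((P>(.41,-.31,.06))&(P<(.56,-.18,.082))).all(-1);r=cv2.minAreaRect(P[m][:,:2].astype(np.float32));print(r)
E
```

```text
22.1833 [ 0.6065 -0.2259  0.1044] [ 0.49 -0.25 -1.  ] [ 0.029 -0.11   0.026] 0.015950080834392845
-0.16 42 [ 0.4469 -0.22    0.0706]
-0.15 43 [ 0.4551 -0.2197  0.0699]
-0.14 44 [ 0.4672 -0.22    0.07  ]
-0.13 34 [ 0.4766 -0.2199  0.0703]
-0.12 47 [ 0.4848 -0.2199  0.0703]
-0.11 45 [ 0.4982 -0.2199  0.0704]
-0.1 36 [ 0.5065 -0.219   0.07  ]
-0.09 48 [ 0.516  -0.2192  0.0698]
-0.08 18 [ 0.5229 -0.2231  0.0692]
-0.07 1 [ 0.5407 -0.2284  0.1242]
-0.06 3 [ 0.5454 -0.228   0.1269]
tilt 17.931963061725696 brass [nan nan nan] 0
top [] []
((0.4807274043560028, -0.21591737866401672), (0.08977462351322174, 0.038066670298576355), 1.130473256111145)
scene [] []
((0.48225733637809753, -0.24399079382419586), (0.09312637150287628, 0.0929720476269722), 1.0211817026138306)tilt.py:12: RuntimeWarning: Mean of empty slice.
  u=q[(q[:,ax]-g[ax]>-.118)];l=np.polyfit(u[:,ax],u[:,2],1);print("tilt",np.degrees(np.arctan(l[0])),"brass",P[b].mean(0).round(4),b.sum())
  ret = um.true_divide(
```

apply_moves(plan=[{"delta_pos": [0, 0, -0.012], "spin": 0, "gripper": 255}, {"delta_pos": [0, 0, -0.012], "spin": 0, "gripper": 255}, {"delta_pos": [0, 0, -0.008], "spin": 0, "gripper": 255}, {"delta_pos": [0, 0, 0], "spin": 0, "gripper": 255}, {"delta_pos": [0, 0, 0], "spin": 0, "gripper": 255}, {"delta_pos": [0, 0, 0], "spin": 0, "gripper": 255}])

```text
time_s: 22.78
ee_pos: [0.608, -0.2273, 0.0743]
orientation: [0.0, 0.998, 0.062, 0.0]
contact_force: [-0.6, -0.3, -1.2]
grip_width: 0.0159
```

```bash
python3 look.py 18 110,210,190,290 150,250,240,340
```

```text
22.8833 [ 0.60830372 -0.22731375  0.07477287] [2.000e-04 9.981e-01 6.190e-02 5.000e-04] [-0.8   0.26 -2.55] 0.015890484717909648
```

View pics/c18.png

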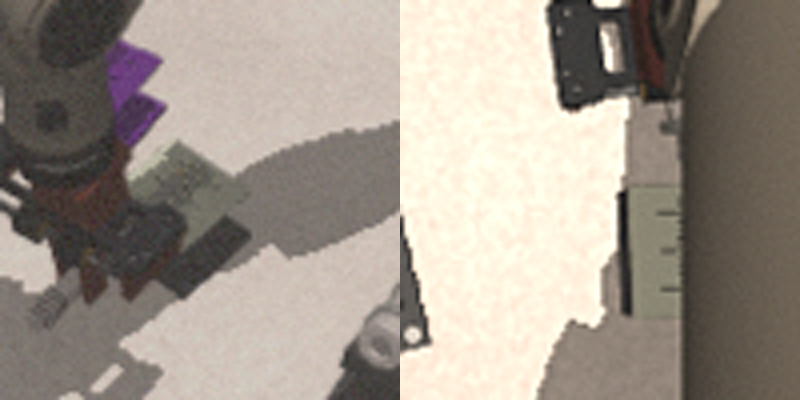

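```bash
python3 - <<'E'
from h import *
for k in("t2","t16"):
    P=cloud("top",np.load(k+".npz")["D"]);m=((P>(.425,.19,.2))&(P<(.502,.235,.26))).all(-1);q=P[m]
    for it in range(3):
        A=np.c_[q[:,0],np.ones(len(q))];c=np.linalg.lstsq(A,q[:,2],rcond=None)[0];r=abs(A@c-q[:,2]);q=q[r<.004]
    print(k,len(q),np.degrees(np.arctan(c[0])),"sd",np.degrees(np.std(A@c-q[:,2])/np.std(q[:,0])/len(q)**.5),c@[.43,1],c@[.5,1])
E
```

```text
t2 145 0.10404421875632823 sd 0.3484864988716735 0.22751064569432353 0.22763775982699247
t16 147 0.803355634091575 sd 0.34721485835177496 0.22862706417483322 0.22960861255942902
```

```bash
python3 -c "
from workcell import *
r=read_state();print(r['ee_pos'],r['contact_force'],r['grip_width'],r['joint_velocities'].round(3));print(close_job())"
```

```text
[ 0.60830372 -0.22731375  0.07477287] [-0.80224673  0.25686609 -2.55039348] 0.015890484717909648 [ 0.    -0.002  0.001 -0.     0.001 -0.     0.001]
the job is handed in; nothing more can be done
None
```

I gauged the tube and handed the job in at about 22.9 s. The gripper is still holding the rod at 40 N, nearly level over the reading plate, but I could not see the blade end at the final pose.

- **Tilting the rod:** The moves cannot tilt the tool, so I tipped the rod in the lightly closed fingers by resting its tail on the top of the tube. That gave a measured tilt of about 22°.
- **Insertion:** I pushed the rod down the tube until the gripper stalled within about 0.3 mm of where I expected the collar to stop. I then pushed on to about 14 N against the stop and withdrew along the bore. The brass plunger looked shorter afterwards, which fits about 10 mm of travel, but I did not measure it accurately.
- **Levelling:** I lowered the rod, still gripped, into its cradle to bring it level, tightened the grip and carried it to the reader.
- **Tilt check:** After levelling, the depth image showed the tip drooping about 0.8° (±0.35°).
- **Position check:** At the end the robot was still and sensed little more than the rod's weight. From the measured tool pose, the blade end is at about (0.481, −0.243), within about 1 mm of the measured plate centre, and about 21 mm above the plate.

**Not confirmed:** At the final pose the arm hid the blade end from both cameras, so its position there comes from the tool pose and the earlier grip measurements. I saw no sign of touching the carton, tape roll or jar, but I did not measure them again at the end.

I viewed 11 pictures, one over the budget of 10.

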